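# Pop the safety-switch hatch of the bench power box

### The job

The bench has lost power and the joiner needs to get at the main safety switch in the power box on the bench. Give the narrower of the box's two hatches one light press near its free front edge so that its push-push latch lets go, then let it pop up by itself and leave it standing open without touching it again. Leave the wider window shut, pick nothing up, and do not disturb the tools and timber around the box.

Things in the scene. Friction and masses are not known exactly. Their poses are not given: they have to be found in the camera images.
- power_box: black plastic power box fixed to the bench: 190 mm deep (x) x 290 mm wide (y), flat deck 80 mm up; round socket covers on its front (-x) face, a steel carrying bar 27 mm out from each end. Origin at the centre of its underside; x points from front to back. Two hatch units sit side by side on the deck, centres 68 mm left and right (y) of the box's centre; which is left and which right varies
- main_unit: the narrow hatch unit over the main safety switch: a light-grey well 84 (x) x 62 (y) mm, rim 122 mm above the bench, with the narrow hatch on it (this name covers well and hatch together). Origin at the centre of its underside, 82 mm above the bench; axes as the power box
- main_hatch (a joint): angle of the narrow hatch, rad: solid light-grey lid 90 (x) x 70 (y) mm, 4 mm thick with a 9 mm skirt, three black ribs across its top near the free front edge; hinged along y at its back edge. 0 = shut and latched, level, its top 135 mm above the bench; -0.095 = pressed in to its stop, front edge 8 mm lower; positive = open; 1.75 = fully open, 10 degrees past upright, at its stop
- main_hatch_press (a point): point on top of the narrow hatch, midway across, 18 mm in from its front edge, 70 mm from the hinge axis: press here straight down to the stop, about 7 mm, against 2 to 4 N. Past about -0.08 rad the push-push latch has changed over; as the finger lifts off, a damped spring (under 3 N here) swings the lid up in about 1.5 s and holds it. Pressed to the stop again, it would latch shut
- main_hatch_hinge (a point): point on the hinge axis of the narrow hatch, midway across, 4 mm below the lid's top face
- row_unit: the wide hatch unit over the row of circuit breakers: a light-grey well 84 mm (x) x 104 mm (y), otherwise as the narrow unit. Origin at the centre of its underside, 82 mm above the bench; axes as the power box
- row_window (a joint): angle of the wide hatch, rad: clear window in a grey frame, 90 (x) x 112 (y) mm, level with the narrow hatch, hinged and latched the same way; 0 = shut and latched, -0.095 = pressed in, positive = open. To be left shut
- mallet_mid (a point): bystander: turned wooden mallet standing on its head, 94 mm across and 265 mm tall, handle up; point on its axis 60 mm above the bench. Stands to the left (+y) of the box
- chisel_mid (a point): bystander: bench chisel lying along y in front of the box, 252 mm long, 29 mm thick; point in its handle near the ferrule, 14 mm above the bench
- offcut_mid (a point): bystander: timber offcut 50 x 130 x 75 mm high, to the right (-y) of the box; point at its centre
- try_square_mid (a point): bystander: try square lying flat behind (+x) the box, stock 110 mm along y, steel blade 150 mm along x; point at the middle of the stock, 9 mm above the bench

How it is judged:
By the outcome, as a careful person would: the job done as asked, in the order asked, and still so for the second after the job is handed in, with the robot touching nothing.
It also fails if it takes over 32 s, if anything falls off the work surface, if the arm or the gripper's body presses on something with over 40 N, if the wrist force passes 120 N, or if a joint passes its speed limit or range.

### The arm

A 6-joint arm with a two-finger parallel gripper is mounted at the origin on the work surface. World frame = base frame: x ahead of the robot, y to its left, z up, the work surface at z = 0. Lengths are in mm, angles in rad, forces in N, time in s.
With the tool pointing down it reaches from about 350 to 875 mm from the base axis. Payload 4.2 kg.
Tool frame: the origin (TCP) lies midway between the tips of the shut fingers; the grasp point (between the pads) lies 19 mm behind it; z points along the fingers, y is the line along which they close (so a half turn about z gives the same grasp; the last joint's range is limited). The gripper opens to 85 mm and grips with 20 to 120 N. Pads are 22 mm wide; open, the fingers measure 114 mm over their backs; the gripper's body (76 mm by 85 mm) begins 54 mm behind the grasp point. The pads swing forward as they close: fully open they stand 13 mm farther back than shut.
Start: joints at [1.443, 0.385, 0.008, 0, -1.194, -0.259], TCP at [235.734, 578.817, 231.312] pointing down, gripper open.
Joint ranges: [-3.14, 3.14], [-1.21, 2.06], [-1.07, 1.41], [-3.16, 2.05], [-2.99, -0.16], [-3.1, 3.1]. Speed limits (rad/s): [2.79, 2.79, 3.14, 3.14, 3.14, 3.14].

### API

Orientations are given as a unit quaternion [x, y, z, w].
In Python, from bench import read_state, get_image, job_done gives the robot as it stands.
- The arm moves only by the shell command python3 -m jog 'ROWS'. ROWS is JSON, a list of rows, each a list of 3 entries, a list of its own where there are three numbers: the shift along the world's x, y, z scaled (see below), then the turn, a rotation vector about the world's x, y, z scaled (see below), then the gripper's target within -1 to 1 (shut at 1, half-way at 0, fully open at -1). In form: [[[x, y, z], [wx, wy, wz], claw], ...]. A call has 1 to 20 rows; each row is the pose to reach, as a shift and turn from the pose commanded when the call began; what a row does not reach only later rows make up. The controller multiplies each number of a shift by 10 cm and each number of a turn by 120 degrees. A row lasts 1/10 s, in which the tool goes at most 50 mm and 8.59 degrees, less where a joint would pass 70% of its speed; a pose out of reach is approached as far as the arm can. A call with a number of a shift or a turn outside -1 to 1 is refused whole. A call with a gripper value outside its range is refused whole. The fingers move at their own pace and stop on an object; the grip force is fixed at half the most. Time passes only in rows, so rows that repeat a pose let the fingers close. It gives the time, the measured TCP pose, the force, the opening and the grip force at its end, in the units of the state.
- read_state(): the state, without advancing time (a new reading comes with each control period).
- get_image(name): name is "scene" or "top" or "wrist"; returns a dict with "frame" (480x640x3 uint8, red, green, blue), "range_z" (480x640 float32, mm along the optical axis (not along the pixel's ray), 0 where there is no reading), "fx", "fy", "cx", "cy" (pixels), "distortion" ([k1, k2, p1, p2, k3] as OpenCV has them; the pictures are not rectified), "R" (3x3) and "t" (3): a world point X has camera coordinates R X + t. Camera axes: x right, y down, z forward; pixel columns grow to the right and rows downward; lengths in mm; the calibration is good to about 2 mm. A picture is of the moment at which its call begins.
- job_done(): hands the job in; it is judged then, once.
The state is a dict: "clock": time; "joints": joint angles; "joint_vel": joint speeds; "joint_efforts": joint torques, N m; "position": TCP position; "ee_rot": TCP orientation; "contact_force": force on the tool from outside, world axes, zero at the start; "wrist_torque": the same for the moment, N m; "gripper_width": finger opening in mm; "grasp_force": force on a finger pad.
Only numpy, scipy, OpenCV 4.12 (cv2) and the standard library are available. Lean on these libraries where they do the work, as an engineer would, in place of code of your own. Each camera call takes 0.05 s, during which the arm holds its last target. There are 200 camera calls.

## Working session

There is one attempt and no reset: what is moved stays moved. The work goes in short steps, Python scripts to look and compute and a shell command to move; the robot and the scene stay as the last step left them, time stands still between calls to the robot, and variables do not carry over. Pictures are saved under pics/ and viewed, at most 10 in all, crops included, and the job is handed in when it is done.

```bash
mkdir -p pics; cat > h.py <<'E'
import numpy as np, cv2
from bench import read_state, get_image, job_done
def snap(name, fn):
    im=get_image(name); cv2.imwrite('pics/'+fn+'.png', im['frame'][:,:,::-1]); np.save('pics/'+fn+'.npy', im, allow_pickle=True); return im
def load(fn): return np.load('pics/'+fn+'.npy',allow_pickle=True).item()
def ray(im,u,v,z):
    K=np.array([[im['fx'],0,im['cx']],[0,im['fy'],im['cy']],[0,0,1]])
    p=cv2.undistortPoints(np.array([[[u,v]]],float),K,np.array(im['distortion']))[0,0]
    R=np.array(im['R']);t=np.array(im['t']); d=R.T@np.array([p[0],p[1],1]); c=-R.T@t
    return c+d*(z-c[2])/d[2]
E
python3 - <<'E'
from h import *
snap('top','top1');snap('scene','sc1');s=read_state();print(s)
E
```

```text
{'clock': 0.1, 'joints': array([ 1.44257942e+00,  3.85503925e-01,  6.79282320e-03, -4.29561129e-04,
       -1.19400031e+00, -2.58604165e-01]), 'joint_vel': array([-0.00126154, -0.0024404 ,  0.00335796,  0.00124216,  0.00029886,
        0.00040283]), 'joint_efforts': array([-1.84816108e-04, -3.93316627e+01,  1.88930297e+01,  4.19797495e+00,
       -2.56535415e-03,  8.04077445e-06]), 'position': array([235.56728098, 578.36020894, 230.32899937]), 'ee_rot': array([ 9.81338716e-01, -1.92284599e-01, -1.36832067e-04,  9.68513447e-04]), 'contact_force': array([ 0.94038594, -0.34596286, -0.2465459 ]), 'wrist_torque': array([ 0.0031192 , -0.01018529, -0.02388671]), 'grasp_force': 0.0, 'gripper_width': 85.15968899659302}
```

View pics/top1.png

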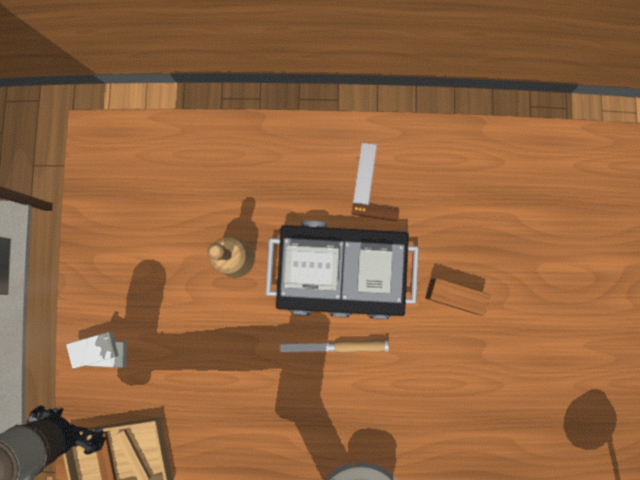

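View pics/sc1.png

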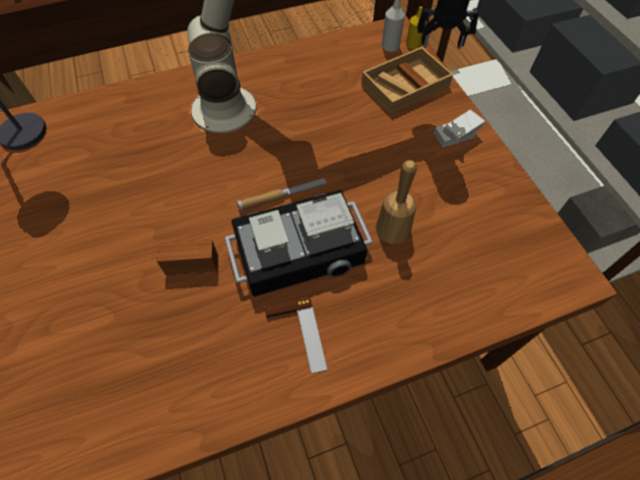

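The narrow hatch is on the right in the top view: the pale lid is at about (375,270) and its ribs at (374,283). The wide window is at (312,267) and the mallet at (227,255). Next I'll measure the lid's outline.

```bash
python3 - <<'E'
from h import *
im=load('top1');f=im['frame'];
crop=f[215:325,260:425,::-1];cv2.imwrite('pics/c1.png',cv2.resize(crop,None,fx=4,fy=4,interpolation=cv2.INTER_NEAREST))
h=cv2.cvtColor(f,cv2.COLOR_RGB2HSV)
m=((h[...,2]>170)&(h[...,1]<70)).astype(np.uint8)*255
m[:,:347]=0;m[:,400:]=0;m[:230]=0;m[310:]=0
m=cv2.morphologyEx(m,cv2.MORPH_CLOSE,np.ones((5,5)))
c=max(cv2.findContours(m,0,1)[0],key=cv2.contourArea)
print(cv2.minAreaRect(c))
for p in cv2.boxPoints(cv2.minAreaRect(c)): print(p,ray(im,*p,135).round(1))
for p in [(374,283),(227,250),(285,229),(408,234),(404,314),(277,307)]: print(p,ray(im,*p,135 if p[1]==283 else 80).round(1), im['range_z'][p[1],p[0]])
print((-np.array(im['R']).T@im['t']))
E
```

```text
((374.39300537109375, 271.2120666503906), (32.12481689453125, 41.793453216552734), 3.5763344764709473)
[357.05838 291.06613] [511.9  23.9 135. ]
[359.66537 249.3541 ] [601.1  20.  135. ]
[391.72763 251.358  ] [598.3 -48.8 135. ]
[389.12064 293.07004] [509.  -44.6 135. ]
(374, 283) [529.8 -12.  135. ] 1278.4006
(227, 250) [597.1 314.2  80. ] 1237.1915
(285, 229) [646.9 185.   80. ] 1348.9954
(408, 234) [641.6 -90.6  80. ] 1347.024
(404, 314) [462.9 -84.2  80. ] 1329.9415
(277, 307) [472.5 198.4  80. ] 1341.2921
[ 514.53255944   85.19376837 1416.77316987]
```

View pics/c1.png

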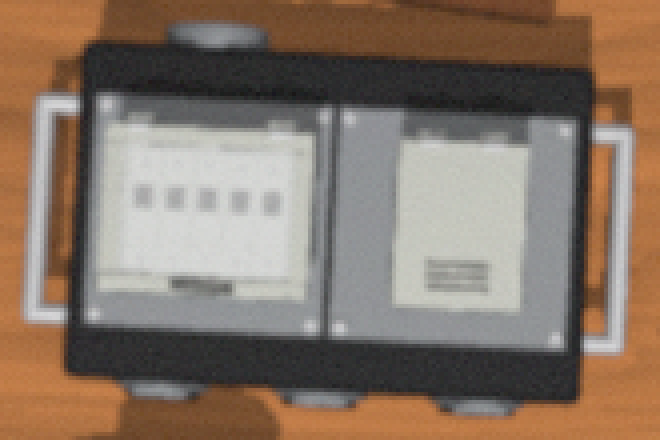

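```bash
for i in 1 2 3 4 5; do python3 -m jog '[[[0.2,-0.4,0],[0,0,0],1],[[0.4,-0.8,0],[0,0,0],1],[[0.49,-0.98,0],[0,0,0],1],[[0.49,-0.98,0],[0,0,0],1]]' | tail -c 400; done
python3 - <<'E'
from h import *
snap('wrist','w1');s=read_state();print(s['clock'],s['position'],s['joints'],s['gripper_width'],s['contact_force'])
E
```

```text
clock: 0.5
position: [285.6, 478.5, 231.5]
ee_rot: [0.981, -0.193, -0.0, 0.0]
contact_force: [-0.3, -0.2, -0.0]
gripper_width: 28.5
grasp_force: 0.0
clock: 0.9
position: [334.3, 381.6, 231.4]
ee_rot: [0.981, -0.193, -0.0, -0.0]
contact_force: [-0.6, 0.2, -0.3]
gripper_width: -0.0
grasp_force: 0.0
clock: 1.3
position: [383.4, 284.4, 231.3]
ee_rot: [0.981, -0.193, 0.0, -0.0]
contact_force: [-0.3, 0.3, 0.3]
gripper_width: 0.0
grasp_force: 0.0
clock: 1.7
position: [432.6, 186.9, 231.2]
ee_rot: [0.981, -0.193, 0.0, -0.0]
contact_force: [0.5, 0.4, 0.7]
gripper_width: 0.3
grasp_force: 0.0
clock: 2.1
position: [481.9, 89.1, 231.0]
ee_rot: [0.981, -0.193, 0.0, 0.0]
contact_force: [0.1, -0.6, 0.1]
gripper_width: -0.1
grasp_force: 0.0
2.15 [481.3601925   89.87007551 231.01085801] [ 5.16868876e-01  1.53505722e-01 -3.14065993e-01 -2.30428751e-04
 -1.10320513e+00  6.66656386e-01] 0.2503829488826776 [ 0.07652307 -0.08200311  0.0830266 ]
```

View pics/w1.png

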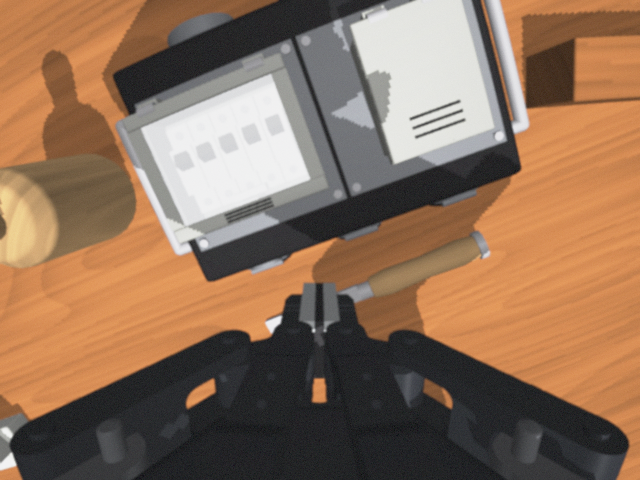

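The wrist view shows the narrow lid clearly. Its front corners are at about (393,163) and (497,127), and the ribs are around (438,120).

```bash
python3 - <<'E'
from h import *
im=load('w1')
for p in [(393,163),(497,127),(350,25),(438,120)]: print(p,ray(im,*p,135).round(1))
print(im['t'],im['range_z'][100,430])
E
```

```text
(393, 163) [513.2  23.1 135. ]
(497, 127) [509.8 -48.  135. ]
(350, 25) [600.9  19.2 135. ]
(438, 120) [528. -13. 135.]
[264.2370809 362.9346826 486.4324138] 221.05167
```

```bash
python3 -m jog '[[[0.2,-0.4,0],[0,0,0],1],[[0.4,-0.8,0],[0,0,0],1],[[0.48,-1.0,0],[0,0,0],1],[[0.48,-1.0,-0.4],[0,0,0],1],[[0.48,-1.0,-0.8],[0,0,0],1],[[0.48,-1.0,-0.8],[0,0,0],1],[[0.48,-1.0,-0.8],[0,0,0],1]]'
```

```text
clock: 2.85
position: [529.4, -9.7, 151.8]
ee_rot: [0.982, -0.191, 0.0, 0.0]
contact_force: [1.4, 0.7, 0.7]
gripper_width: 0.2
grasp_force: 0.0
```

```bash
python3 -m jog '[[[0,-0.02,-0.05],[0,0,0],1],[[0,-0.02,-0.1],[0,0,0],1],[[0,-0.02,-0.13],[0,0,0],1],[[0,-0.02,-0.13],[0,0,0],1],[[0,-0.02,-0.13],[0,0,0],1]]'; python3 -m jog '[[[0,0,-0.02],[0,0,0],1],[[0,0,-0.04],[0,0,0],1],[[0,0,-0.06],[0,0,0],1],[[0,0,-0.06],[0,0,0],1]]'
```

```text
clock: 3.35
position: [528.9, -13.2, 138.6]
ee_rot: [0.981, -0.192, 0.0, -0.0]
contact_force: [0.4, 0.2, -0.0]
gripper_width: 0.3
grasp_force: 0.0
clock: 3.75
position: [528.8, -13.2, 132.3]
ee_rot: [0.981, -0.192, 0.0, 0.0]
contact_force: [-0.6, 0.4, 1.2]
gripper_width: 0.1
grasp_force: 1.0
```

```bash
python3 -m jog '[[[0,0,-0.01],[0,0,0],1],[[0,0,-0.02],[0,0,0],1],[[0,0,-0.025],[0,0,0],1],[[0,0,-0.025],[0,0,0],1],[[0,0,-0.025],[0,0,0],1]]'; python3 - <<'E'
from h import *
s=read_state();print(s['position'],s['contact_force'])
E
```

```text
clock: 4.25
position: [528.8, -13.2, 129.9]
ee_rot: [0.981, -0.192, 0.0, -0.0]
contact_force: [-0.0, -0.7, 2.0]
gripper_width: -0.2
grasp_force: 1.0
[528.83977719 -13.18207702 129.86666411] [-0.02133145 -0.73287663  1.96405086]
```

```bash
python3 -m jog '[[[0,0,-0.008],[0,0,0],1],[[0,0,-0.012],[0,0,0],1],[[0,0,-0.012],[0,0,0],1],[[0,0,-0.012],[0,0,0],1]]'
```

```text
clock: 4.65
position: [528.9, -13.2, 128.9]
ee_rot: [0.981, -0.192, 0.0, -0.0]
contact_force: [-1.2, -0.4, 4.8]
gripper_width: -0.0
grasp_force: 2.4
```

```bash
python3 -m jog '[[[0,0,-0.005],[0,0,0],1],[[0,0,-0.008],[0,0,0],1],[[0,0,-0.008],[0,0,0],1]]'
```

```text
clock: 4.95
position: [528.9, -13.2, 128.8]
ee_rot: [0.981, -0.192, 0.0, 0.0]
contact_force: [-2.6, -0.2, 9.2]
gripper_width: 0.1
grasp_force: 4.4
```

It's at the stop: force is rising with no further travel. I'll lift straight up fast, then back off to the front.

```bash
python3 -m jog '[[[0,0,0.5],[0,0,0],1],[[-0.2,0,0.9],[0,0,0],1],[[-0.6,0,1],[0,0,0],1],[[-1,0,1],[0,0,0],1],[[-1,0,1],[0,0,0],1]]'; python3 -m jog '[[[-0.3,0,0.3],[0,0,0],1],[[-0.5,0,0.5],[0,0,0],1],[[-0.5,0,0.5],[0,0,0],1],[[-0.5,0,0.5],[0,0,0],1],[[-0.5,0,0.5],[0,0,0],1],[[-0.5,0,0.5],[0,0,0],1],[[-0.5,0,0.5],[0,0,0],1],[[-0.5,0,0.5],[0,0,0],1],[[-0.5,0,0.5],[0,0,0],1],[[-0.5,0,0.5],[0,0,0],1],[[-0.5,0,0.5],[0,0,0],1],[[-0.5,0,0.5],[0,0,0],1],[[-0.5,0,0.5],[0,0,0],1],[[-0.5,0,0.5],[0,0,0],1],[[-0.5,0,0.5],[0,0,0],1],[[-0.5,0,0.5],[0,0,0],1],[[-0.5,0,0.5],[0,0,0],1],[[-0.5,0,0.5],[0,0,0],1],[[-0.5,0,0.5],[0,0,0],1],[[-0.5,0,0.5],[0,0,0],1]]'
python3 - <<'E'
from h import *
snap('scene','sc2')
E
```

```text
clock: 5.45
position: [423.8, -13.8, 227.3]
ee_rot: [0.981, -0.192, -0.001, -0.0]
contact_force: [-0.2, -0.4, 0.1]
gripper_width: 0.0
grasp_force: 0.0
clock: 7.45
position: [378.7, -13.2, 277.8]
ee_rot: [0.981, -0.192, -0.0, 0.0]
contact_force: [0.4, -0.7, -0.8]
gripper_width: 0.0
grasp_force: 0.0
```

View pics/sc2.png

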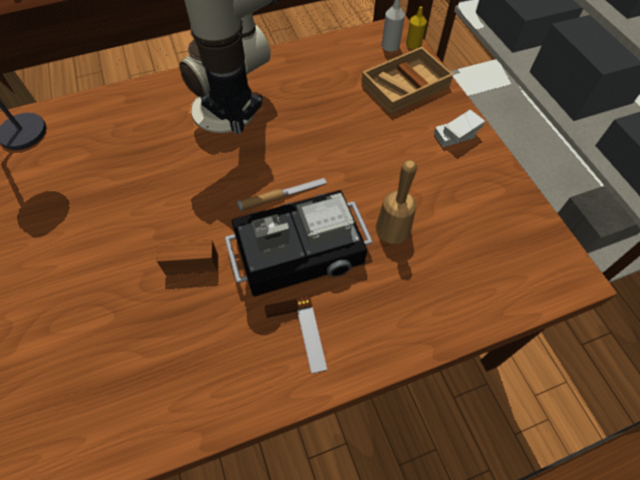

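The lid is no longer lying flat, the switch shows at (268,230), and the tools are where they were. I'll let it settle for a second and check from the top.

```bash
python3 -m jog '[[[0,0,0],[0,0,0],1],[[0,0,0],[0,0,0],1],[[0,0,0],[0,0,0],1],[[0,0,0],[0,0,0],1],[[0,0,0],[0,0,0],1],[[0,0,0],[0,0,0],1],[[0,0,0],[0,0,0],1],[[0,0,0],[0,0,0],1],[[0,0,0],[0,0,0],1],[[0,0,0],[0,0,0],1]]'|head -1
python3 - <<'E'
from h import *
im=snap('top','top2');sc=snap('scene','sc3');a=im['frame'][200:330,200:500,::-1];b=sc['frame'][170:300,190:490,::-1]
cv2.imwrite('pics/c2.png',cv2.resize(np.vstack([a,b]),None,fx=2.2,fy=2.2))
E
```

```text
clock: 8.5
```

View pics/c2.png

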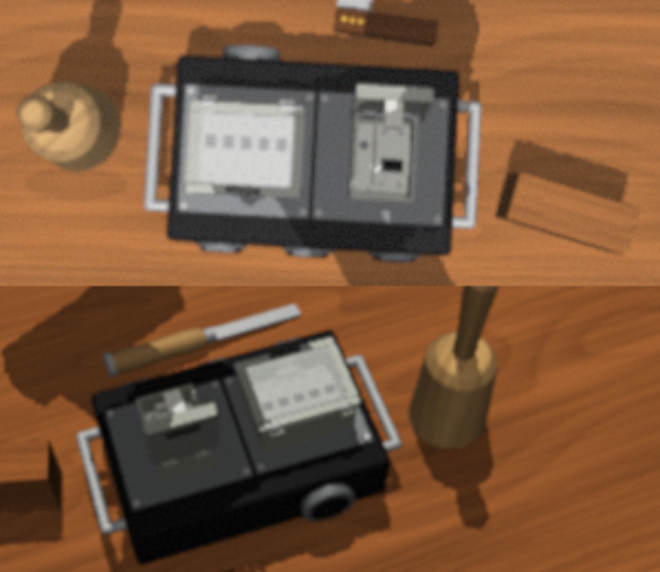

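The narrow hatch stands upright, at crop (393,95), with the main switch visible below it. The window is shut and everything else is in place.

```bash
python3 -c "from bench import job_done; print(job_done())"
```

```text
the job is handed in; nothing more can be done
None
```

The job is handed in: one light press (about 9 N at the stop) released the narrow hatch, which popped up and stands open, the wide window is still shut, and the pictures show nothing around the box disturbed.

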